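# Stack the roller-end parts in assembly order

## Task

Set out the two part stacks for the roller rebuild. On the round steel plate: the toothed pulley at the bottom, the smooth black ring on it, the hex nut on top; on the black oblong plate: the ball bearing, with the brass bush standing on it, flange down as it stands now. Put every part down flat and centred on what is under it, let go of everything, and leave the aluminium shaft clamp and the bored steel block where they stand.

Things in the scene. Friction and masses are not known exactly. Their poses are not given: they have to be found in the camera images.
- round_plate_top (a point): Centre of the top face of the round bright steel plate, 110 mm across, 8 mm thick, fixed flat on the bench; a thin ring 77 mm across is scribed round its centre.
- oblong_plate_top (a point): Centre of the top face of the plain black oblong plate, 60 x 85 mm (its x and y), 6 mm thick, fixed flat on the bench.
- pulley_center (a point): Centre, half-way up, of the loose black toothed belt pulley with a grey hub: 66 mm across, 26 mm high, lying flat (axis upright), top and bottom flat; its bore cannot be entered. Its frame's z axis points up as it lies at the start.
- smooth_ring_center (a point): Centre, half-way up, of the loose black ring with a smooth rim: 63 mm across, 21 mm high, lying flat (axis upright). It is to be handled by the outer rim; its bore cannot be entered. Its frame's z axis points up as it lies at the start.
- nut_center (a point): Centre, half-way up, of the loose large bright hex nut, lying flat: 30 mm across flats, 34 mm across corners, 14 mm high. Two of its flats face along its x axis; the others lie at 60 degrees to them. Its frame's z axis points up as it lies at the start.
- bearing_center (a point): Centre, half-way up, of the loose bright steel ball bearing with a dark seal: 52 mm across, 15 mm high, lying flat (axis upright). Its bore cannot be entered. Its frame's z axis points up as it lies at the start.
- bush_center (a point): Centre, half-way up, of the loose brass flange bush, standing upright on its flange, 34 mm high: flange 38 mm across and 8 mm thick at the bottom, plain round body 28 mm across above it. Grip it by the body. Its frame's z axis points up as it lies at the start.
- clamp_block: Bystander, to be left alone: loose aluminium split shaft clamp with four black screws on top, 46 x 56 x 55 mm; origin at the centre of its underside.
- bored_block: Bystander, to be left alone: loose grey steel block with a cross bore, 43 x 50 x 51 mm; origin at the centre of its underside.
Mind the look-alikes: they are no part of the job. Leave any orange or red look-alike of the part that bears pulley_center alone.

How it is judged (in metres and radians):
At the end, for the whole second after the job is handed in: Round plate: pulley, smooth ring, nut; oblong plate: bearing, bush. Each centred on what is under it (within 12 mm on a plate, 10 mm on a part), resting on it (height within 4 mm), level within 0.12 rad, at rest; clamp and bored block within 20 mm of their starts (horizontal distance between pulley_center and round_plate_top below 0.012 m and z of pulley_center in the frame of round_plate_top between 0.009 and 0.017 m and angle between each of pulley_center, smooth_ring_center, nut_center, bearing_center, bush_center's own z axis and vertical below 0.12 rad and linear speed of each of pulley, smooth_ring, nut, bearing, bush below 0.02 m/s and horizontal distance between smooth_ring_center and pulley_center below 0.01 m and z of smooth_ring_center in the frame of pulley_center between 0.0195 and 0.0275 m and horizontal distance between nut_center and smooth_ring_center below 0.01 m and z of nut_center in the frame of smooth_ring_center between 0.0135 and 0.0215 m and horizontal distance between bearing_center and oblong_plate_top below 0.012 m and z of bearing_center in the frame of oblong_plate_top between 0.0035 and 0.0115 m and horizontal distance between bush_center and bearing_center below 0.01 m and z of bush_center in the frame of bearing_center between 0.0205 and 0.0285 m and distance of each of clamp_block, bored_block from where it was at the start of the episode below 0.02 m); the robot touches nothing.
It fails at once if the shaft clamp is pushed more than 20 mm or tipped over (distance of clamp_block from where it was at the start of the episode above 0.02 m or angle between clamp_block's own z axis and vertical above 0.5 rad).
It fails at once if the bored block is pushed more than 20 mm or tipped over (distance of bored_block from where it was at the start of the episode above 0.02 m or angle between bored_block's own z axis and vertical above 0.5 rad).
It also fails if it takes over 120 s, if anything falls off the work surface, if the arm or the gripper's body presses on something with over 40 N, if the wrist force passes 120 N, or if a joint passes its speed limit or range.

## Robot

A 6-joint arm with a two-finger parallel gripper is mounted at the origin on a cart in front of the work surface, level with it; the furniture and walls round the work are solid. World frame = base frame: x ahead of the robot, y to its left, z up, the work surface at z = 0. Lengths are in mm, angles in rad, forces in N, time in s.
With the tool pointing down it reaches from about 350 to 775 mm from the base axis. Payload 7.3 kg.
Tool frame: the origin (TCP) lies between the finger pads; the fingertips stand 25 mm ahead of it and the grasp point (between the pads) lies 6 mm ahead of it; z points along the fingers, y is the direction in which the jaws open and shut (so a half turn about z gives the same grasp; the last joint's range is limited). The gripper opens to 92 mm and grips with 3 to 60 N. Pads are 19 mm wide; open, the fingers measure 130 mm over their backs; the gripper's body (75 mm by 190 mm) begins 47 mm behind the grasp point.
Start: joints at [-1.258, 0.342, 1.524, -0, 1.275, -0.146], TCP at [232.531, -470.714, 251.741] pointing down, gripper open.
Joint ranges: [-2.53, 2.53], [-0.77, 2.02], [0.04, 2.7], [-1, 4.14], [0.28, 2.66], [-3.11, 3.11]. Speed limits (rad/s): [2.57, 2.57, 3.14, 3.14, 3.14, 3.14].

## Interface

Orientations are given as [roll, pitch, yaw] about the fixed x, y, z axes, in that order (R = Rz(yaw) Ry(pitch) Rx(roll)).
In Python, from plant import get_obs, capture, calibration, close_job gives the robot as it stands. The module is installed in compiled form; this text tells all that it offers.
- The arm moves only by the shell command python3 -m jog 'ROWS'. ROWS is JSON, one flat list of numbers, 5 for each row, row after row: the closure, from 0 (fully open) to 1 (shut), then the shift along the tool's x, y, z in mm, then the turn about the tool's z in degrees. In form: [fingers, tx, ty, tz, yaw, fingers, tx, ty, tz, yaw, ...]. A call has 1 to 5 rows; each row shifts and turns the pose as measured when the row begins, along the tool's axes as they then stand; what a row does not reach is not made up. A row lasts 1/10 s, in which the tool goes at most 50 mm and 8.59 degrees, less where a joint would pass 70% of its speed; a pose out of reach is approached as far as the arm can. A call is refused whole if a number of a shift passes 50 or a number of a turn 8.59, either way. A call with a gripper value outside its range is refused whole. The fingers move at their own pace and stop on an object; the grip force is fixed at half the most. Time passes only in rows, so rows that do not move let the fingers close. It gives the time, the measured TCP pose, the force and the opening at its end, in the units of the state.
- get_obs(): the state, without advancing time (a new reading comes with each control period).
- capture(name): name is "side" or "top"; returns (picture, depth): 384x512x3 uint8, red, green, blue; 384x512 float32, mm along the optical axis (not along the pixel's ray), 0 where there is no reading.
- calibration(name): a dict with "fovy" (degrees; the focal length in pixels is half the picture's height over the tangent of half this angle, whatever the lens; pixels are square), "cx", "cy" (the principal point, pixels), "R" (3x3) and "t" (3): a world point X has camera coordinates R X + t. Camera axes: x right, y down, z forward; pixel columns grow to the right and rows downward; lengths in mm; the calibration is good to about 2 mm. A picture is of the moment at which its call begins. calibration takes no time and is no camera call.
- close_job(): hands the job in, once; it reports no verdict.
The state is a dict: "time": time; "joint_positions": joint angles; "dq": joint speeds; "tau": joint torques, N m; "tool_pos": TCP position; "tcp_rot": TCP orientation; "contact_force": force on the tool from outside, world axes, zero at the start; "moment": the same for the moment, N m; "grip_width": finger opening in mm.
Only numpy, scipy, OpenCV 4.12 (cv2) and the standard library are available. Lean on these libraries where they do the work, as an engineer would, in place of code of your own. Each camera call takes 0.05 s, during which the arm holds its last target.

## Working session

There is one attempt and no reset: what is moved stays moved. The work goes in short steps, Python scripts to look and compute and a shell command to move; the robot and the scene stay as the last step left them, time stands still between calls to the robot, and variables do not carry over. Pictures are saved under pics/ and viewed, and the job is handed in when it is done.

```bash
mkdir -p pics
python3 - <<'E'
from plant import *
import cv2,numpy as np
print(get_obs())
for n in("top","side"):
    im,d=capture(n);np.savez(f"pics/{n}0.npz",im=im,d=d)
    cv2.imwrite(f"pics/{n}0.png",cv2.resize(im[:,:,::-1],None,fx=1.5,fy=1.5,interpolation=cv2.INTER_CUBIC));print(n,calibration(n))
E
```

```text
{'time': 0.0, 'joint_positions': array([-1.25798782e+00,  3.42765375e-01,  1.52501930e+00, -4.62962508e-06,
        1.27536813e+00, -1.46026681e-01]), 'dq': array([-0.00036088, -0.0002756 , -0.00148491, -0.00112984, -0.00103879,
        0.00024798]), 'tau': array([ 4.26207798e-04, -4.31237698e+01, -2.44217741e+01,  7.15392851e-02,
        5.61062491e-02, -1.20130626e-04]), 'tool_pos': array([ 232.41873112, -470.34895876,  251.02198686]), 'tcp_rot': array([-3.14004846e+00, -2.22635491e-04,  4.58836371e-01]), 'contact_force': array([-0.01416972, -0.23211142,  0.16840025]), 'moment': array([ 0.0289079 , -0.01392024, -0.00506713]), 'grip_width': 91.73384963071929}
top {'fovy': 51.81822053435272, 'cx': 256.8494246904412, 'cy': 185.4890223714634, 'R': array([[-0.01332972, -0.99990302, -0.00403241],
       [-0.98803385,  0.01379101, -0.1536194 ],
       [ 0.15366012,  0.00193645, -0.98812186]]), 't': array([  45.12070877,  522.05620589, 1085.78012424])}
side {'fovy': 44.30310564639005, 'cx': 252.0991592287363, 'cy': 189.45636876335806, 'R': array([[-9.20864315e-01, -3.89883074e-01, -3.19772988e-04],
       [-2.59230245e-01,  6.12887780e-01, -7.46437036e-01],
       [ 2.91219152e-01, -6.87284335e-01, -6.65455970e-01]]), 't': array([ 474.55588505,  164.34659756, 1054.44332978])}
```

View pics/top0.png

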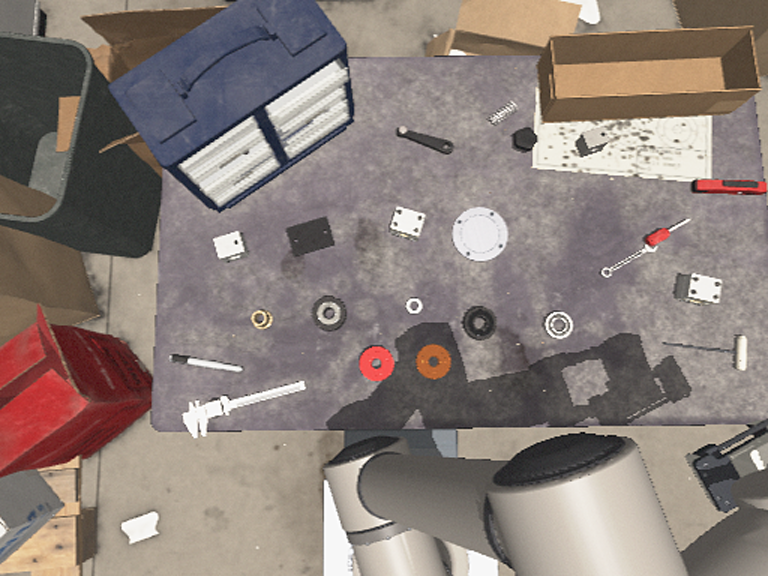

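View pics/side0.png

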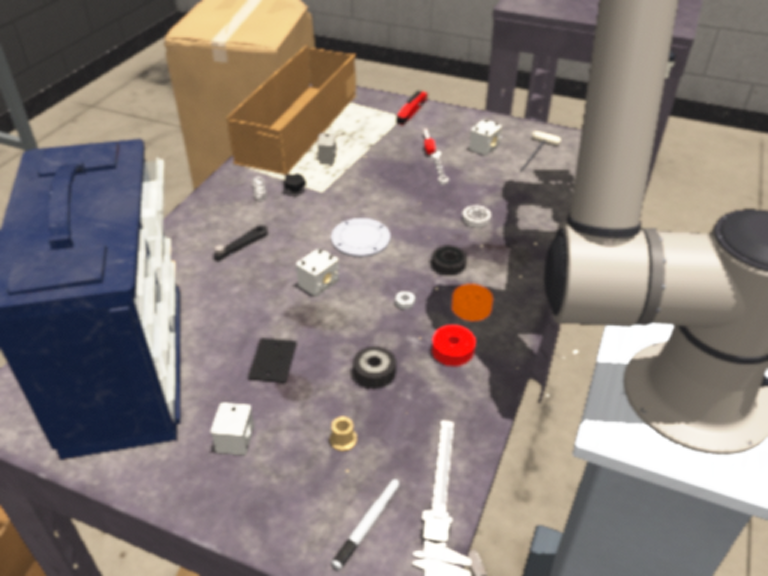

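The top view (×1.5) shows the bush at (261,319), the grey-hubbed pulley at (329,313), the nut at (414,306), the smooth ring at (480,322) and the bearing at (558,324). The round plate is at (481,234), the oblong plate at (311,236), the clamp at (407,222) and the bored block at (230,245). Red and orange decoys are at (376,363) and (433,361). Next I measure from height blobs and colour.

```bash
cat > h.py <<'E'
import numpy as np,cv2
from plant import *
def cal(n):
    c=calibration(n);f=192/np.tan(np.radians(c['fovy']/2));return c,f
def cloud(n,d):
    c,f=cal(n);v,u=np.mgrid[:384,:512].astype(float)
    P=np.stack([(u-c['cx'])/f*d,(v-c['cy'])/f*d,d],-1)-c['t']
    return P@c['R']   # R^T(P-t)
def ray(n,u,v,z):
    c,f=cal(n);o=-c['R'].T@c['t'];k=c['R'].T@np.array([(u-c['cx'])/f,(v-c['cy'])/f,1])
    return o+k*(z-o[2])/k[2]
def proj(n,X):
    c,f=cal(n);p=c['R']@np.asarray(X,float)+c['t'];return f*p[0]/p[2]+c['cx'],f*p[1]/p[2]+c['cy']
E
python3 - <<'E'
from h import *
z=np.load('pics/top0.npz');im,d=z['im'],z['d'];W=cloud('top',d)
bench=W[230:235,230:420,2];print('bench z',np.median(W[180:230,100:140,2]),np.median(W[240:250,300:340,2]))
M=((W[...,2]>4)&(W[...,2]<75)).astype(np.uint8);M[:120]=0;M[262:]=0;M[:,:110]=0
n,l,s,c=cv2.connectedComponentsWithStats(M)
for i in range(1,n):
    if s[i,4]<25: continue
    p=W[l==i];zt=np.percentile(p[:,2],90);t=p[p[:,2]>zt-5]
    (x,y),r=cv2.minEnclosingCircle(t[:,:2].astype(np.float32))
    print(c[i].round(1),s[i,4],'ztop %.1f'%zt,'mean',t.mean(0).round(1),'circ %.1f %.1f d %.1f'%(x,y,2*r),'ray',ray('top',*c[i],zt).round(1)[:2])
cv2.imwrite('pics/c1.png',cv2.resize(im[120:262,110:410,::-1],None,fx=2.6,fy=2.6,interpolation=cv2.INTER_CUBIC))
E
```

```text
bench z 0.4128891574905579 0.6605611410701704
[156.4 129.6] 402 ztop 69.9 mean [688.6 332.6  69.6] circ 688.6 337.2 d 96.3 ray [682.7 320.9]
[485.4 124.3] 468 ztop 40.1 mean [ 699.9 -651.5   39.8] circ 703.2 -648.3 d 77.9 ray [ 693.7 -630.1]
[270.5 148.9] 385 ztop 53.5 mean [631.5  -3.6  51.5] circ 630.4 -3.9 d 69.3 ray [625.8  -2.5]
[319.  155.6] 1042 ztop 11.4 mean [ 614.4 -147.3    9.2] circ 613.0 -146.7 d 113.7 ray [ 613.9 -146.9]
[205.9 157.2] 494 ztop 9.4 mean [615.1 188.2   7.2] circ 615.3 187.9 d 100.5 ray [614.3 188. ]
[439.4 157.2] 186 ztop 24.0 mean [ 601.  -494.2   22.4] circ 601.2 -494.8 d 42.8 ray [ 601.3 -495.9]
[153.3 164.3] 362 ztop 50.6 mean [590.3 337.3  49. ] circ 590.8 336.9 d 62.8 ray [586.4 332.2]
[411.9 176.4] 81 ztop 10.3 mean [ 548.1 -416.4    7.7] circ 552.8 -419.2 d 84.8 ray [ 547.9 -416.9]
[465.3 192.7] 522 ztop 53.4 mean [ 494.2 -557.7   51.6] circ 495.7 -558.1 d 71.8 ray [ 491.9 -545.8]
[219.  208.7] 397 ztop 29.4 mean [459.7 148.2  27.3] circ 459.7 148.7 d 66.0 ray [458.8 146.9]
[275.4 203.6] 70 ztop 17.0 mean [474.3 -14.4  14.9] circ 474.0 -15.3 d 32.
[... 196 characters left out ...]
5 ray [449.7 274.6]
[371.3 216.4] 227 ztop 17.7 mean [ 431.9 -290.9   15.6] circ 432.5 -291.3 d 52.3 ray [ 431.7 -289.1]
[490.7 234.7] 193 ztop 18.3 mean [ 374.1 -635.2   16.4] circ 374.4 -636.5 d 63.4 ray [ 375.2 -625.2]
[288.1 240.6] 394 ztop 29.4 mean [366.3 -48.4  27.5] circ 366.3 -48.7 d 65.9 ray [366.2 -48. ]
[456.3 230.3] 35 ztop 9.2 mean [ 389.2 -534.5    6.8] circ 390.1 -531.4 d 66.8 ray [ 389.1 -533.2]
[250.1 241.9] 383 ztop 29.4 mean [363.9  59.1  27.3] circ 363.9 58.8 d 64.9 ray [363.8  59.1]
[135.3 241.6] 249 ztop 16.9 mean [369.3 390.9  14.8] circ 368.2 385.7 d 135.4 ray [369.2 386.7]
[191.  258.5] 112 ztop 10.1 mean [319.6 228.3   7.7] circ 316.9 237.2 d 80.7 ray [319.5 228.4]
```

View pics/c1.png

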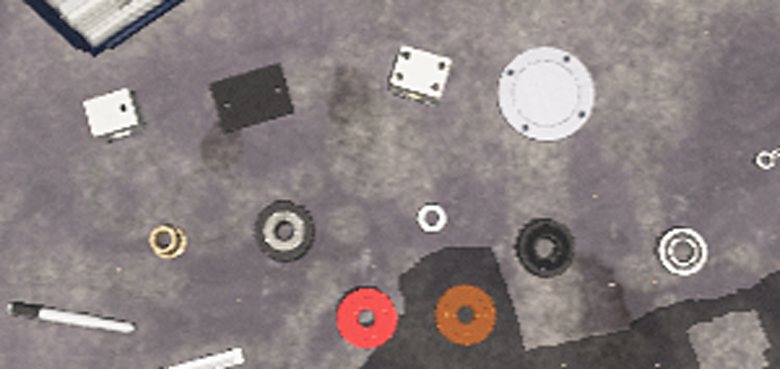

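Sizes and heights match the list. The depth cloud reads about 1.5–3 mm high. I turn the jaws to open along world x (yaw 90°), so that tx = world y, ty = world x and tz = down, and work out the nut's angle as well.

```bash
python3 - <<'E'
from h import *
z=np.load('pics/top0.npz');im,d=z['im'],z['d']
x0,y0=255,184;c=im[y0:y0+40,x0:x0+40];g=cv2.resize(cv2.cvtColor(c,cv2.COLOR_RGB2GRAY),None,fx=8,fy=8,interpolation=cv2.INTER_CUBIC)
m=(g>190).astype(np.uint8)
cs,_=cv2.findContours(m,cv2.RETR_EXTERNAL,cv2.CHAIN_APPROX_NONE);k=max(cs,key=cv2.contourArea)[:,0]
P=np.array([ray('top',x0+(u+.5)/8-.5,y0+(v+.5)/8-.5,14)[:2] for u,v in k]);ct=(P.max(0)+P.min(0))/2;q=P-ct
for a in range(0,60,5):
    w=[np.ptp(q@[np.cos(np.radians(a+b)),np.sin(np.radians(a+b))]) for b in(0,60,120)];print(a,np.round(w,1),round(np.mean(w),1))
print(ct)
E
python3 -m jog '[0,0,0,0,-8.5,0,0,0,0,-8.5,0,0,0,0,-8.5,0,0,0,0,-8.5,0,0,0,0,-8.5]'
python3 -m jog '[0,0,0,0,-8.5,0,0,0,0,-8.5,0,0,0,0,-8.5,0,0,0,0,0,0,0,0,0,0]'
```

```text
0 [28.2 31.8 30.1] 30.0
5 [29.1 32.1 30.3] 30.5
10 [29.7 32.2 30.3] 30.7
15 [30.3 32.1 30.3] 30.9
20 [30.7 31.7 30.9] 31.1
25 [30.8 31.6 31.2] 31.2
30 [30.9 31.6 31.3] 31.2
35 [30.7 31.7 31.3] 31.2
40 [30.5 31.6 31. ] 31.0
45 [30.5 31.2 30.6] 30.8
50 [31.  30.7 29.9] 30.5
55 [31.3 30.1 29. ] 30.1
[473.2149996  -15.62085688]
time: 0.6
tool_pos: [232.1, -469.2, 248.9]
tcp_rot: [-3.138, -0.005, 1.213]
contact_force: [0.1, 0.8, 0.4]
grip_width: 91.8
time: 1.1
tool_pos: [231.7, -468.1, 246.9]
tcp_rot: [-3.139, -0.011, 1.661]
contact_force: [0.2, 0.2, 0.2]
grip_width: 92.0
```

Nut flats face about world x, so jaws along x suit it. Now I go to the bearing.

```bash
python3 -m jog '[0,35,40,10,5.2,0,35,40,10,0,0,35,40,20,0,0,35,40,20,0,0,35,40,20,0]'
python3 -m jog '[0,0,0,0,0]'
```

```text
time: 1.6
tool_pos: [412.8, -310.0, 176.3]
tcp_rot: [-3.141, -0.003, 1.536]
contact_force: [-0.3, -1.0, 0.2]
grip_width: 91.6
time: 1.7
tool_pos: [415.1, -305.5, 174.0]
tcp_rot: [-3.139, -0.007, 1.538]
contact_force: [-0.5, 0.3, -0.8]
grip_width: 91.6
```

```bash
python3 -m jog '[0,8,9,35,-1.9,0,6,8,40,0,0,0,0,30,0,0,0,0,0,0]'
python3 - <<'E'
from h import *
im,d=capture('side');o=get_obs();print(o['tool_pos'].round(1),o['tcp_rot'].round(3),proj('side',[432.3,-291.1,7.5]),proj('side',o['tool_pos']-[0,0,25]))
im2,_=capture('top');
a=im[80:230,240:390,::-1];b=im2[130:280,300:450,::-1]
cv2.imwrite('pics/a1.png',cv2.resize(np.hstack([a,b]),None,fx=2.6,fy=2.6,interpolation=cv2.INTER_CUBIC))
E
```

```text
time: 2.1
tool_pos: [434.7, -291.0, 67.3]
tcp_rot: [3.141, -0.003, 1.564]
contact_force: [-0.7, 0.5, -0.0]
grip_width: 91.8
[ 435.5 -291.9   69.2] [ 3.139e+00 -1.000e-03  1.564e+00] (np.float64(317.23484680216404), np.float64(144.2874729720573)) (np.float64(317.4103311384358), np.float64(133.49495175615655))
```

View pics/a1.png

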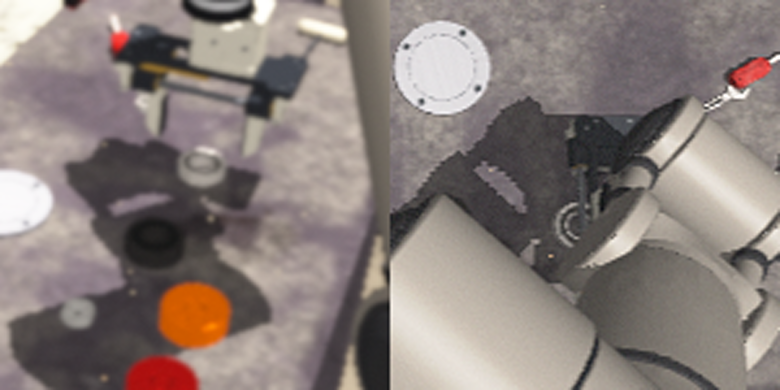

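The side view shows the bearing at about (317,143.5), against a predicted (317,144), and it sits between the fingers. Descend and grip.

```bash
python3 -m jog '[0,0,-3,20,0,0,0,0,14,0,0,0,0,6,0,0,0,0,0,0]'
```

```text
time: 2.6
tool_pos: [436.7, -298.4, 38.0]
tcp_rot: [3.126, 0.011, 1.558]
contact_force: [0.8, -0.4, 0.3]
grip_width: 91.8
```

```bash
python3 -m jog '[0,0,0,0,0,0,0,0,0,0]'
```

```text
time: 2.8
tool_pos: [437.6, -299.7, 40.6]
tcp_rot: [3.123, 0.014, 1.557]
contact_force: [0.9, 0.4, -0.4]
grip_width: 91.9
```

```bash
python3 -c "
from h import *
o=get_obs();print({k:v.round(3) if hasattr(v,'round') else v for k,v in o.items()})"
```

```text
{'time': 2.8, 'joint_positions': array([-0.747,  0.605,  1.769,  0.004,  0.744, -0.736]), 'dq': array([-0.004, -0.016, -0.012,  0.003,  0.007,  0.001]), 'tau': array([-4.4000e-02, -4.7588e+01, -1.6090e+01,  3.0000e-02, -3.4000e-02,
        2.0000e-03]), 'tool_pos': array([ 437.623, -299.74 ,   40.574]), 'tcp_rot': array([3.123, 0.014, 1.557]), 'contact_force': array([ 0.868,  0.388, -0.41 ]), 'moment': array([-0.008, -0.109, -0.008]), 'grip_width': 91.93536539815894}
```

```bash
python3 -m jog '[0,8,-5,0,0,0,0,0,0,0]'; python3 -m jog '[0,0,0,6,0,0,0,0,0,0]'
```

```text
time: 3.0
tool_pos: [432.7, -291.5, 41.5]
tcp_rot: [3.121, 0.015, 1.556]
contact_force: [0.6, 1.0, 0.1]
grip_width: 92.0
time: 3.2
tool_pos: [432.9, -291.2, 35.6]
tcp_rot: [3.121, 0.015, 1.557]
contact_force: [-0.2, -0.4, -0.2]
grip_width: 91.6
```

```bash
python3 -m jog '[0,0,0,7.5,0,0,0,0,0,0]';python3 -m jog '[0.3,0,0,0,0,0.5,0,0,0,0,1,0,0,0,0,1,0,0,0,0,1,0,0,0,0]'
```

```text
time: 3.4
tool_pos: [433.1, -291.3, 27.2]
tcp_rot: [3.121, 0.015, 1.557]
contact_force: [0.2, 0.6, 0.2]
grip_width: 91.3
time: 3.9
tool_pos: [433.1, -291.4, 26.8]
tcp_rot: [3.121, 0.015, 1.557]
contact_force: [-0.9, 0.2, -0.5]
grip_width: 56.3
```

```bash
python3 -m jog '[1,0,0,0,0,1,0,0,0,0]';python3 -m jog '[1,0,0,-10,0,1,0,0,-25,0,1,0,0,-40,0,1,0,0,-40,0,1,0,0,0,0]'
```

```text
time: 4.1
tool_pos: [433.0, -291.4, 26.8]
tcp_rot: [3.121, 0.015, 1.557]
contact_force: [0.9, -0.3, -0.8]
grip_width: 49.9
time: 4.6
tool_pos: [429.9, -288.9, 146.7]
tcp_rot: [3.124, 0.012, 1.557]
contact_force: [0.4, -0.3, -2.1]
grip_width: 50.4
```

```bash
python3 -m jog '[1,45,18,0,0,1,45,18,0,0,1,45,18,0,0,1,45,18,0,0,1,45,18,0,0]';python3 -m jog '[1,45,18,0,0,1,45,18,0,0,1,45,18,0,0,1,40,18,0,0,1,0,0,0,0]'
```

```text
time: 5.1
tool_pos: [524.5, -64.9, 146.6]
tcp_rot: [3.121, 0.016, 1.544]
contact_force: [-0.0, -0.4, -0.7]
grip_width: 50.4
time: 5.6
tool_pos: [601.6, 121.1, 142.8]
tcp_rot: [3.124, 0.015, 1.55]
contact_force: [0.2, -0.9, -1.9]
grip_width: 50.3
```

```bash
python3 -m jog '[1,45,9,0,1,1,22,5,0,0,1,0,0,20,0,1,0,0,0,0]';python3 -m jog '[1,0,0,20,0,1,0,0,20,0,1,0,0,0,0,1,0,0,0,0]'
```

```text
time: 6.0
tool_pos: [615.8, 189.3, 118.5]
tcp_rot: [3.13, 0.016, 1.534]
contact_force: [-0.7, -0.3, -1.8]
grip_width: 50.3
time: 6.4
tool_pos: [616.2, 186.4, 79.5]
tcp_rot: [3.13, 0.017, 1.532]
contact_force: [1.2, 0.0, -1.2]
grip_width: 50.4
```

```bash
python3 -m jog '[1,1,0,20,-1,1,0,0,15,-1,1,0,0,0,0,1,0,0,0,0]'
python3 - <<'E'
from h import *
im,d=capture('side');o=get_obs();print(o['tool_pos'].round(1),proj('side',[615.2,188,6]))
im2,_=capture('top')
a=im[180:330,100:250,::-1];b=im2[90:240,130:280,::-1]
cv2.imwrite('pics/a2.png',cv2.resize(np.hstack([a,b]),None,fx=2.6,fy=2.6,interpolation=cv2.INTER_CUBIC))
E
```

```text
time: 6.8
tool_pos: [619.1, 185.8, 48.4]
tcp_rot: [3.124, 0.016, 1.567]
contact_force: [0.2, 0.2, -1.4]
grip_width: 50.4
[619.  185.8  48.5] (np.float64(181.2703052771798), np.float64(239.006816688173))
```

View pics/a2.png

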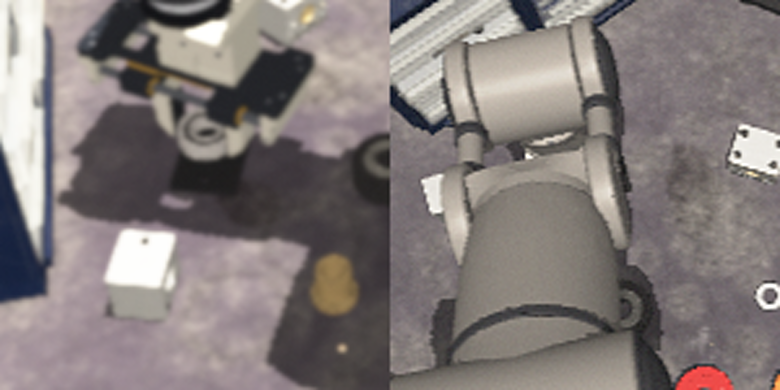

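The bearing hangs level above the black plate, bearing at (205,130) in the left crop. Lower it and release.

```bash
python3 -m jog '[1,2,-4,8,0,1,0,0,5,0,1,0,0,0,0]'
```

```text
time: 7.2
tool_pos: [615.6, 188.1, 36.0]
tcp_rot: [3.122, 0.016, 1.566]
contact_force: [0.0, 0.1, -2.2]
grip_width: 50.4
```

```bash
python3 -m jog '[1,0,0,2.5,0,1,0,0,0,0]';python3 -m jog '[0.3,0,0,0,0,0.3,0,0,0,0]'; python3 -m jog '[0.2,0,0,0,0,0.2,0,0,0,0]'
```

```text
time: 7.4
tool_pos: [615.5, 188.2, 33.2]
tcp_rot: [3.122, 0.016, 1.567]
contact_force: [-0.7, -0.1, -1.6]
grip_width: 49.9
time: 7.6
tool_pos: [616.0, 188.2, 33.6]
tcp_rot: [3.121, 0.016, 1.567]
contact_force: [-0.3, -0.6, -0.5]
grip_width: 61.7
time: 7.8
tool_pos: [616.5, 188.3, 34.2]
tcp_rot: [3.12, 0.015, 1.567]
contact_force: [-0.5, 0.1, 0.2]
grip_width: 72.5
```

```bash
python3 -m jog '[0.2,0,0,-15,0,0,0,0,-40,0,0,0,0,-40,0,0,20,-40,0,0,0,20,-40,0,0]';python3 -m jog '[0,20,-40,0,0,0,20,-40,0,0,0,5,-2,0,0,0,0,0,0,0]'
python3 - <<'E'
from h import *
im,d=capture('side');o=get_obs();print(o['tool_pos'].round(1),proj('side',[615.2,188,21]))
im2,_=capture('top')
a=im[180:330,100:250,::-1];b=im2[90:240,130:280,::-1]
cv2.imwrite('pics/a3.png',cv2.resize(np.hstack([a,b]),None,fx=2.6,fy=2.6,interpolation=cv2.INTER_CUBIC))
E
```

```text
time: 8.3
tool_pos: [538.1, 228.7, 134.9]
tcp_rot: [3.113, 0.014, 1.561]
contact_force: [0.2, 0.7, -1.0]
grip_width: 91.3
time: 8.7
tool_pos: [450.9, 278.2, 138.3]
tcp_rot: [3.106, 0.01, 1.564]
contact_force: [0.7, 0.1, 0.5]
grip_width: 91.7
[451.  277.8 138.1] (np.float64(180.6198529981205), np.float64(234.61773736910348))
```

View pics/a3.png

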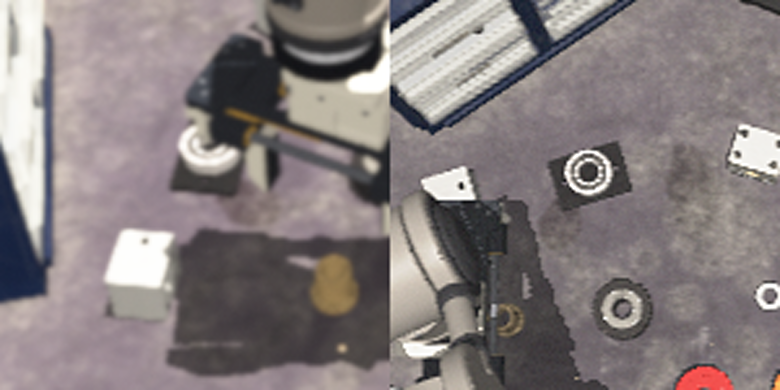

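Run:
```python
from h import *
im,d=capture('top');W=cloud('top',d);g=cv2.cvtColor(im,cv2.COLOR_RGB2GRAY)
m=((g>135)|(W[...,2]>16))&(W[...,2]<40)
m=m.astype(np.uint8);m[:138]=0;m[175:]=0;m[:,:188]=0;m[:,225:]=0
n,l,s,c=cv2.connectedComponentsWithStats((( W[...,2]>16)*m).astype(np.uint8))
i=1+np.argmax(s[1:,4]);p=W[l==i];print(s[i],c[i],p.mean(0),cv2.minEnclosingCircle(p[:,:2].astype(np.float32)),ray('top',*c[i],21))
# plate
h=cv2.cvtColor(np.load('pics/top0.npz')['im'],cv2.COLOR_RGB2GRAY)
for nm,box,f in(('obl',(135,180,185,230),lambda z:z<75),('rnd',(130,182,295,345),lambda z:z>175)):
    a,b,c0,c1=box;mm=np.zeros_like(h);mm[a:b,c0:c1]=f(h[a:b,c0:c1])
    cs,_=cv2.findContours(mm,cv2.RETR_EXTERNAL,cv2.CHAIN_APPROX_NONE);k=max(cs,key=cv2.contourArea);r=cv2.minAreaRect(k);print(nm,r,ray('top',*r[0],6 if nm=='obl' else 8))
o=get_obs();print(o['tool_pos'],o['joint_positions'].round(3))
```

```text
[197 148  18  17 189] [205.50793651 155.82539683] [615.87309627 187.52701443  21.00856384] ((616.0079345703125, 187.6269989013672), 26.157392501831055) [615.84616766 187.52846684  21.        ]
obl ((206.54718017578125, 157.4150848388672), (20.05463981628418, 28.02155113220215), 74.05460357666016) [614.49112662 186.41636987   6.        ]
rnd ((319.7500305175781, 155.75001525878906), (36.06244659423828, 35.35533905029297), 45.0) [ 614.29568344 -149.62533477    8.        ]
[452.08858432 276.95528872 137.37917484] [ 0.418  0.46   1.688 -0.029  0.966  0.444]
```

```bash
python3 -m jog '[0,2,0,15,0,0,0,0,25,0,0,0,0,20,0,0,0,0,5,0,0,0,0,0,0]'
```

```text
time: 9.35
tool_pos: [461.6, 275.2, 71.3]
tcp_rot: [3.102, 0.009, 1.554]
contact_force: [0.1, -0.2, 0.1]
grip_width: 92.0
```

```bash
python3 -m jog '[0,4,-9.5,3,-0.5,0,0,0,0,0]'
python3 - <<'E'
from h import *
im,d=capture('side');o=get_obs();print(o['tool_pos'].round(1),proj('side',[451.8,279.5,34]))
im2,_=capture('top')
a=im[210:360,160:310,::-1];b=im2[140:290,100:250,::-1]
cv2.imwrite('pics/a4.png',cv2.resize(np.hstack([a,b]),None,fx=2.6,fy=2.6,interpolation=cv2.INTER_CUBIC))
E
```

```text
time: 9.55
tool_pos: [453.0, 279.2, 68.6]
tcp_rot: [3.101, 0.009, 1.561]
contact_force: [0.2, 1.1, -0.5]
grip_width: 91.7
[453.9 279.3  69.2] (np.float64(227.5911332512108), np.float64(283.2419809391303))
```

View pics/a4.png

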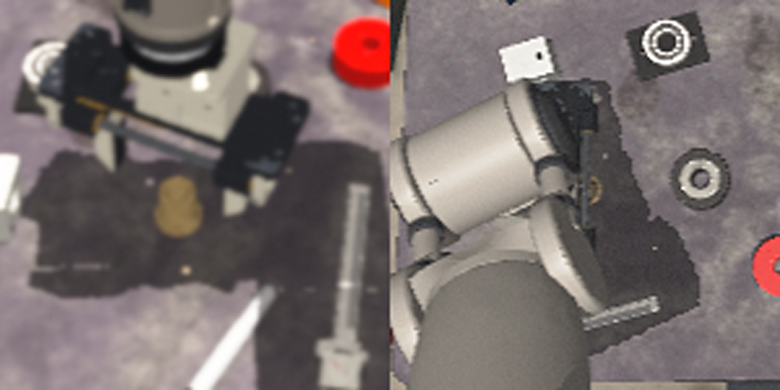

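The bush top is at side pixel (228,281), against a predicted (228,283), and it is centred between the fingers.

```bash
python3 -m jog '[0,0,-2,8,0,0,0,0,8,0,0,0,0,8,0,0,0,0,4,0,0,0,0,0,0]'
```

```text
time: 10.15
tool_pos: [453.8, 279.6, 39.8]
tcp_rot: [3.097, 0.007, 1.562]
contact_force: [-0.5, -0.8, -0.4]
grip_width: 91.7
```

```bash
python3 -m jog '[0.5,0,-2,0,0,0.5,0,0,0,0,0.5,0,0,0,0,0.5,0,0,0,0,0.6,0,0,0,0]'; python3 -m jog '[1,0,0,0,0,1,0,0,0,0,1,0,0,0,0,1,0,0,0,0,1,0,0,0,0]'
```

```text
time: 10.65
tool_pos: [452.0, 279.7, 40.0]
tcp_rot: [3.096, 0.007, 1.562]
contact_force: [0.8, 0.6, -0.5]
grip_width: 56.3
time: 11.15
tool_pos: [452.1, 279.8, 40.3]
tcp_rot: [3.096, 0.007, 1.562]
contact_force: [0.2, -0.1, -1.0]
grip_width: 27.9
```

```bash
python3 -m jog '[1,0,0,-15,0,1,0,0,-30,0,1,0,0,-30,0,1,-12,20,-15,0,1,-22,35,0,0]';python3 -m jog '[1,-22,40,0,0,1,-18,30,0,0,1,-10,20,0,0,1,0,0,0,0]'
```

```text
time: 11.65
tool_pos: [498.9, 247.0, 134.3]
tcp_rot: [3.103, 0.009, 1.567]
contact_force: [1.1, 0.7, -1.1]
grip_width: 27.9
time: 12.05
tool_pos: [595.3, 192.0, 139.5]
tcp_rot: [3.099, 0.009, 1.565]
contact_force: [-0.3, 1.2, -1.5]
grip_width: 27.8
```

```bash
python3 -m jog '[1,-2,12,15,0,1,-2,8,20,0,1,0,0,15,0,1,0,0,5,0,1,0,0,0,0]'
```

```text
time: 12.55
tool_pos: [615.4, 188.1, 82.6]
tcp_rot: [3.103, 0.009, 1.565]
contact_force: [0.7, 0.8, -1.4]
grip_width: 27.7
```

```bash
python3 -m jog '[1,0,0,6,0,1,0,0,6,0,1,0,0,4,0,1,0,0,0,0]'
python3 - <<'E'
from h import *
im,d=capture('side');o=get_obs();print(o['tool_pos'].round(1),proj('side',[615.9,187.5,21]))
im2,_=capture('top')
a=im[180:330,100:250,::-1];b=im2[90:240,130:280,::-1]
cv2.imwrite('pics/a5.png',cv2.resize(np.hstack([a,b]),None,fx=2.6,fy=2.6,interpolation=cv2.INTER_CUBIC))
E
```

```text
time: 12.95
tool_pos: [615.7, 189.2, 67.4]
tcp_rot: [3.101, 0.008, 1.566]
contact_force: [0.8, -0.1, -0.9]
grip_width: 27.6
[615.9 189.2  67.7] (np.float64(180.46133622844553), np.float64(234.38415329181956))
```

View pics/a5.png

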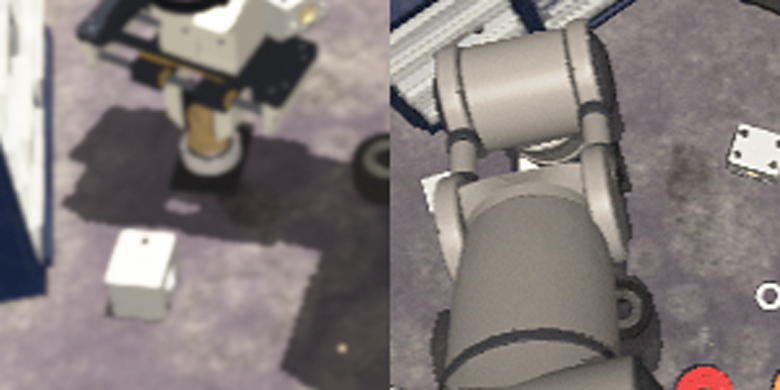

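The bush hangs upright over the bearing, both at about (207,150) in the left crop. Setting it down.

```bash
python3 -m jog '[1,-1,0,4,0,1,0,0,1.5,0,1,0,0,0,0]';python3 -m jog '[1,0,0,1,0,1,0,0,0,0]'
```

```text
time: 13.35
tool_pos: [616.8, 188.0, 62.7]
tcp_rot: [3.098, 0.008, 1.566]
contact_force: [0.6, -0.7, -0.9]
grip_width: 27.6
time: 13.55
tool_pos: [616.9, 188.0, 61.7]
tcp_rot: [3.098, 0.008, 1.566]
contact_force: [-0.2, 0.0, -1.6]
grip_width: 27.6
```

```bash
python3 -m jog '[1,0,0,1,0,1,0,0,0,0]'; python3 -m jog '[0.5,0,0,0,0,0.5,0,0,0,0,0.5,0,0,0,0]'
```

```text
time: 13.75
tool_pos: [617.2, 188.0, 61.4]
tcp_rot: [3.097, 0.008, 1.566]
contact_force: [-0.3, 0.5, -1.5]
grip_width: 27.5
time: 14.05
tool_pos: [617.5, 188.1, 61.7]
tcp_rot: [3.096, 0.008, 1.566]
contact_force: [-0.8, 0.5, 0.2]
grip_width: 44.8
```

```bash
python3 -m jog '[0.4,0,0,-15,0,0.3,0,0,-30,0,0.2,0,0,-30,0,0,-5,-20,0,0,0,-9,-35,0,0]';python3 -m jog '[0,-9,-35,0,0,0,-9,-30,0,0,0,-5,-20,0,0,0,0,-10,0,0,0,0,0,0,0]'
python3 - <<'E'
from h import *
im,d=capture('side');o=get_obs();print(o['tool_pos'].round(1),proj('side',[615.9,187.5,21]))
im2,d=capture('top')
a=im[180:330,100:250,::-1];b=im2[90:240,130:280,::-1]
cv2.imwrite('pics/a6.png',cv2.resize(np.hstack([a,b]),None,fx=2.6,fy=2.6,interpolation=cv2.INTER_CUBIC))
E
```

```text
time: 14.55
tool_pos: [561.7, 175.3, 140.9]
tcp_rot: [3.09, 0.006, 1.565]
contact_force: [-0.4, -0.8, -0.8]
grip_width: 81.2
time: 15.05
tool_pos: [461.3, 151.9, 142.1]
tcp_rot: [3.084, 0.005, 1.565]
contact_force: [0.4, 1.1, 0.8]
grip_width: 91.5
[462.3 152.  142.2] (np.float64(180.46133622844553), np.float64(234.38415329181956))
```

View pics/a6.png

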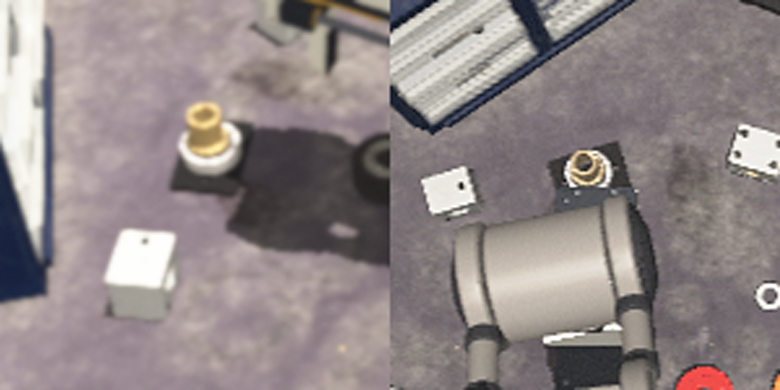

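The bush stands upright and centred on the bearing. The tool has picked up about 0.06 rad of tilt, which I will allow for. Now the pulley.

```bash
python3 -m jog '[0,-2,-3,15,0,0,-1,-2,20,0,0,0,-2,20,0,0,0,-2,15,0,0,0,0,5,0]'
```

```text
time: 15.65
tool_pos: [467.5, 150.2, 66.1]
tcp_rot: [3.071, 0.003, 1.566]
contact_force: [-0.1, 0.3, -0.5]
grip_width: 91.4
```

```bash
python3 -m jog '[0,-1,-9,9,0,0,0,-2,9,0,0,0,0,8,0,0,0,0,6,0,0,0,0,0,0]'
```

```text
time: 16.15
tool_pos: [463.7, 149.9, 31.9]
tcp_rot: [3.067, 0.002, 1.565]
contact_force: [0.1, -0.3, -0.6]
grip_width: 91.7
```

```bash
python3 -m jog '[0.2,0,-5,0,0,0.3,0,0,0,0]';  python3 - <<'E'
from h import *
im,d=capture('side');o=get_obs();print(o['tool_pos'].round(1),o['grip_width'],proj('side',[459.7,148.5,26]))
im2,d=capture('top')
a=im[160:310,180:330,::-1];b=im2[130:280,140:290,::-1]
cv2.imwrite('pics/a7.png',cv2.resize(np.hstack([a,b]),None,fx=2.6,fy=2.6,interpolation=cv2.INTER_CUBIC))
E
```

```text
time: 16.35
tool_pos: [459.0, 150.1, 31.7]
tcp_rot: [3.066, 0.002, 1.565]
contact_force: [-0.5, -0.6, -0.5]
grip_width: 80.5
[459.7 150.1  32. ] 75.94586776554304 (np.float64(249.1557475491956), np.float64(240.98177237940064))
```

View pics/a7.png

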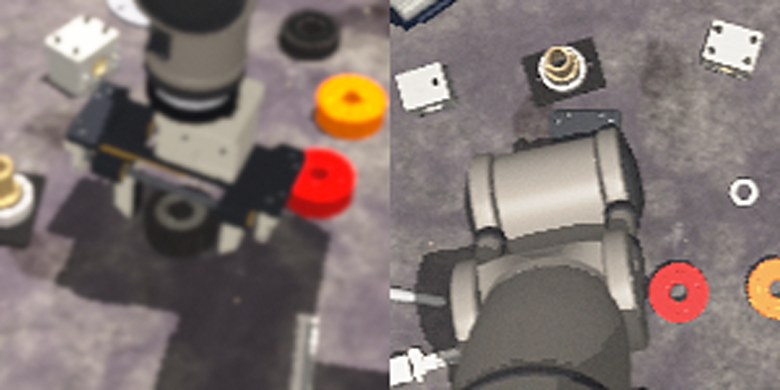

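The fingers straddle the pulley at (178,215) in the left crop. The red decoy lies well clear behind the gripper.

```bash
python3 -m jog '[1,0,0,0,0,1,0,0,0,0,1,0,0,0,0,1,0,0,0,0]'
```

```text
time: 16.85
tool_pos: [459.6, 150.1, 32.3]
tcp_rot: [3.065, 0.002, 1.565]
contact_force: [-0.2, -0.8, -1.4]
grip_width: 64.8
```

```bash
python3 -m jog '[1,0,0,-20,0,1,0,0,-45,0,1,0,0,-45,0,1,-25,15,-10,0,1,-45,25,0,0]'; python3 -m jog '[1,-45,25,0,0,1,-45,25,0,0,1,-45,25,0,0,1,-35,20,0,0,1,-20,10,0,0]'
```

```text
time: 17.35
tool_pos: [486.9, 82.7, 158.0]
tcp_rot: [3.071, 0.002, 1.572]
contact_force: [1.5, 0.1, -2.8]
grip_width: 64.8
time: 17.85
tool_pos: [592.9, -111.3, 167.4]
tcp_rot: [3.067, 0.003, 1.572]
contact_force: [-0.2, 0.6, -2.8]
grip_width: 64.9
```

```bash
python3 -m jog '[1,-22,6,15,0,1,-12,4,25,0,1,0,0,25,0,1,0,0,15,0,1,0,0,0,0]'
```

```text
time: 18.35
tool_pos: [610.1, -152.7, 84.5]
tcp_rot: [3.067, 0.004, 1.566]
contact_force: [0.4, 0.2, -2.6]
grip_width: 65.1
```

```bash
python3 -m jog '[1,5,0,12,0,1,0,-1,10,0,1,0,0,8,0,1,0,0,3,0,1,0,0,0,0]'
python3 - <<'E'
from h import *
im,d=capture('side');o=get_obs();print(o['tool_pos'].round(1),proj('side',[614,-148,8]))
im2,d=capture('top')
a=im[80:230,160:310,::-1];b=im2[90:240,230:380,::-1]
cv2.imwrite('pics/a8.png',cv2.resize(np.hstack([a,b]),None,fx=2.6,fy=2.6,interpolation=cv2.INTER_CUBIC))
E
```

```text
time: 18.85
tool_pos: [612.3, -146.7, 50.5]
tcp_rot: [3.066, 0.005, 1.567]
contact_force: [-0.7, -0.1, -2.4]
grip_width: 65.1
[ 612.4 -146.8   50.7] (np.float64(240.33930772428158), np.float64(157.00173996685663))
```

View pics/a8.png

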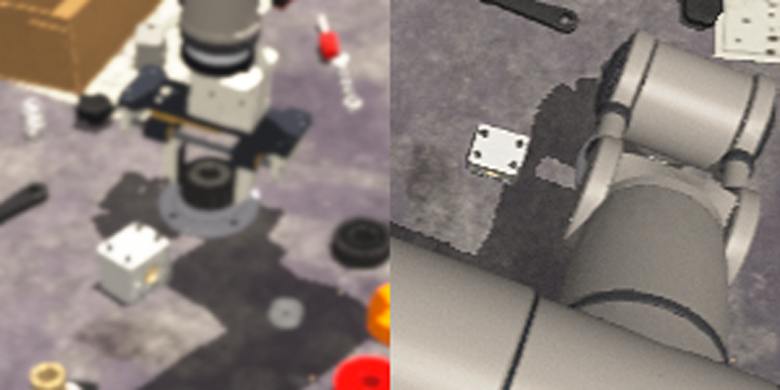

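The pulley is just above the plate: plate centre at about (209,202) in the crop, pulley at (205,187). Lowering.

```bash
python3 -m jog '[1,0,0,6,0,1,0,0,3,0,1,0,0,0,0]'; python3 -m jog '[1,0,0,1.5,0,1,0,0,0,0]'
```

```text
time: 19.25
tool_pos: [614.0, -147.3, 42.6]
tcp_rot: [3.062, 0.006, 1.567]
contact_force: [0.8, 0.5, -2.0]
grip_width: 65.0
time: 19.45
tool_pos: [614.1, -147.4, 41.0]
tcp_rot: [3.062, 0.006, 1.567]
contact_force: [-0.1, -0.4, -3.0]
grip_width: 65.1
```

```bash
python3 -m jog '[1,0,-1,1,0,1,0,0,0,0]'; python3 -m jog '[0.2,0,0,0,0,0.1,0,0,0,0]'
```

```text
time: 19.65
tool_pos: [613.6, -147.5, 40.4]
tcp_rot: [3.061, 0.006, 1.567]
contact_force: [0.1, 0.2, -2.3]
grip_width: 65.3
time: 19.85
tool_pos: [613.9, -147.7, 40.9]
tcp_rot: [3.06, 0.007, 1.567]
contact_force: [-0.5, 0.3, 0.1]
grip_width: 77.0
```

The pulley is down. The accumulated lean is about 0.08 rad toward +x, i.e. along the jaw axis. For the ring and nut I will turn the jaws 60°, which still suits the nut's flats. The lean then lies mostly in the pad plane.

```bash
python3 -m jog '[0,0,0,-20,0,0,0,0,-45,0,0,0,0,-45,0,0,1,-20,0,0,0,1,-35,0,0]'; python3 -m jog '[0,1,-35,0,0,0,1,-35,0,0,0,1,-25,0,0,0,1,-15,0,0,0,0,0,0,0]'
python3 - <<'E'
from h import *
im,d=capture('side');o=get_obs();print(o['tool_pos'].round(1),o['tcp_rot'].round(3),o['joint_positions'].round(2))
im2,d=capture('top')
a=im[80:230,160:310,::-1];b=im2[90:240,230:380,::-1]
cv2.imwrite('pics/a9.png',cv2.resize(np.hstack([a,b]),None,fx=2.6,fy=2.6,interpolation=cv2.INTER_CUBIC))
E
```

```text
time: 20.35
tool_pos: [552.3, -145.4, 150.9]
tcp_rot: [3.055, 0.009, 1.568]
contact_force: [-0.6, -0.7, 0.4]
grip_width: 91.6
time: 20.85
tool_pos: [436.2, -140.6, 143.4]
tcp_rot: [3.052, 0.011, 1.567]
contact_force: [1.3, -0.7, 0.0]
grip_width: 91.8
[ 437.5 -140.9  143.7] [3.05  0.012 1.567] [-0.5   0.31  1.92  0.05  0.83 -0.53]
```

View pics/a9.png

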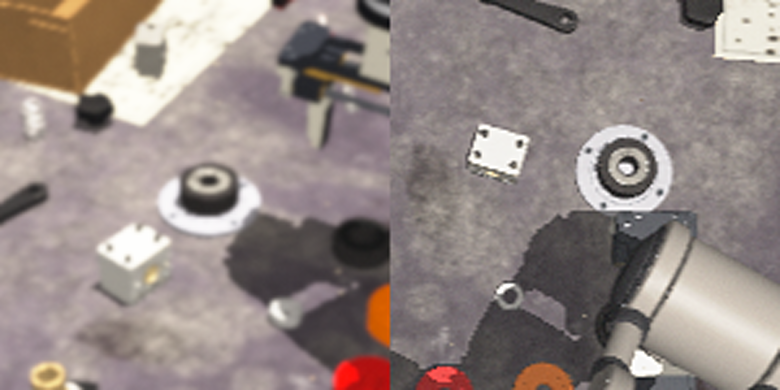

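```bash
cat >> h.py <<'E'
from scipy.spatial.transform import Rotation as Ro
def rel(X):  # world target TCP -> shift in tool axes
    o=get_obs();R=Ro.from_euler('xyz',o['tcp_rot']).as_matrix()
    d=np.asarray(X,float)-o['tool_pos'];print('tool',o['tool_pos'].round(1),o['tcp_rot'].round(3),'shift',(R.T@d).round(1),'lean',R[:,2].round(3),'x',R[:,0].round(2),'y',R[:,1].round(2))
def blob(d,box,z0,z1,zt):
    W=cloud('top',d);a,b,c0,c1=box;m=np.zeros(d.shape,np.uint8)
    s=W[a:b,c0:c1,2];m[a:b,c0:c1]=(s>z0)&(s<z1)
    n,l,st,c=cv2.connectedComponentsWithStats(m);i=1+np.argmax(st[1:,4]);p=W[l==i]
    print('px',c[i].round(1),st[i,4],'mean',p.mean(0).round(1),'circ',np.round(cv2.minEnclosingCircle(p[:,:2].astype(np.float32))[0],1),2*cv2.minEnclosingCircle(p[:,:2].astype(np.float32))[1],'ray',ray('top',*c[i],zt).round(1))
E
python3 - <<'E'
from h import *
im,d=capture('top');blob(d,(130,172,295,345),24,50,34);blob(d,(140,170,190,225),45,75,55)
E
python3 -m jog '[0,0,0,0,8.57,0,0,0,0,8.57,0,0,0,0,8.57,0,0,0,0,8.57,0,0,0,0,8.57]';python3 -m jog '[0,0,0,0,8.57,0,0,0,0,8.57,0,0,0,0,0]';python3 -c "
from h import *
rel([437.3,-140.8,50])"
```

```text
px [320.6 153.8] 369 mean [ 613.9 -148.2   34.1] circ [ 615.1 -148.8] 66.27519989013672 ray [ 613.9 -148.2   34. ]
px [203.9 152.4] 54 mean [618.  187.8  54. ] circ [618.3 187.9] 28.54241371154785 ray [617.8 187.7  55. ]
time: 21.5
tool_pos: [445.5, -142.7, 144.5]
tcp_rot: [3.061, -0.056, 0.815]
contact_force: [-0.4, 0.4, -0.5]
grip_width: 92.0
time: 21.8
tool_pos: [449.5, -143.4, 144.7]
tcp_rot: [3.079, -0.08, 0.515]
contact_force: [-0.4, 0.8, -0.2]
grip_width: 92.0
tool [ 449.5 -143.4  144.7] [ 3.079 -0.08   0.515] shift [-16.8 -14.1  93. ] lean [ 0.1   -0.015 -0.995] x [0.87 0.49 0.08] y [ 0.49 -0.87  0.06]
```

The pulley measures (613.9,-148.2), within 1.5 mm of the plate centre. The bush is about 2 mm off the bearing's axis. Now the ring.

```bash
python3 -m jog '[0,-5,-4,15,0,0,-4,-4,25,0,0,-4,-3,20,0,0,-4,-3,15,0,0,0,0,0,0]';python3 -c "
from h import *
rel([434.8,-140.4,31])"
```

```text
time: 22.3
tool_pos: [440.7, -142.2, 66.3]
tcp_rot: [3.071, -0.082, 0.538]
contact_force: [-0.4, 1.4, 0.3]
grip_width: 91.8
tool [ 440.7 -142.2   66.3] [ 3.071 -0.082  0.538] shift [-7.  -7.  34.5] lean [ 0.106 -0.018 -0.994] x [0.86 0.51 0.08] y [ 0.51 -0.86  0.07]
```

```bash
python3 -m jog '[0,-4,-4,8,0,0,-3,-3,8,0,0,0,0,7,0,0,0,0,0,0]';python3 - <<'E'
from h import *
rel([434.8,-140.4,31])
im,d=capture('side')
im2,d=capture('top')
print(proj('side',[437.3,-140.8,21]))
a=im[100:250,230:380,::-1];b=im2[130:280,250:400,::-1]
cv2.imwrite('pics/a10.png',cv2.resize(np.hstack([a,b]),None,fx=2.6,fy=2.6,interpolation=cv2.INTER_CUBIC))
E
```

```text
time: 22.7
tool_pos: [436.9, -141.3, 43.0]
tcp_rot: [3.067, -0.084, 0.547]
contact_force: [-0.0, -0.5, 0.6]
grip_width: 92.0
tool [ 436.9 -141.3   43. ] [ 3.067 -0.084  0.547] shift [-2.3 -2.8 11.6] lean [ 0.11  -0.02  -0.994] x [0.85 0.52 0.08] y [ 0.51 -0.85  0.07]
(np.float64(299.3701357780505), np.float64(170.44196164814008))
```

View pics/a10.png

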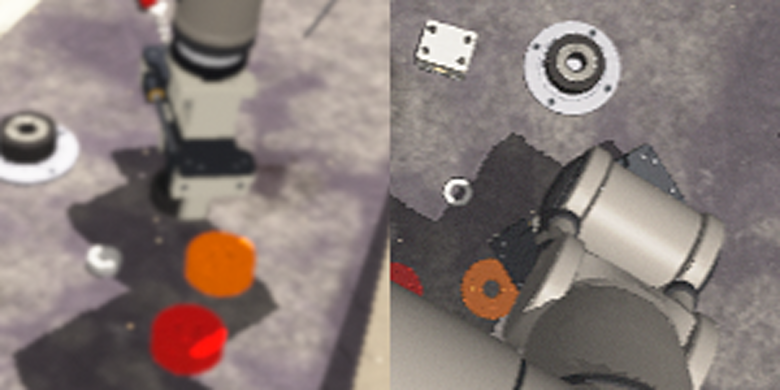

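The finger straddles the ring at about (175,190) in the left crop. The finger back clears the orange decoy by about 20 mm, and the body is well above it.

```bash
python3 -m jog '[0,-2.5,-3,6,0,0,0,0,5,0,0,0,0,0,0]';python3 -c "
from h import *
rel([434.8,-140.4,31])"
```

```text
time: 23.1
tool_pos: [435.3, -140.7, 32.2]
tcp_rot: [3.064, -0.085, 0.548]
contact_force: [1.1, -0.6, 0.0]
grip_width: 91.7
tool [ 435.3 -140.7   32.2] [ 3.064 -0.085  0.548] shift [-0.4 -0.6  1.1] lean [ 0.113 -0.022 -0.993] x [0.85 0.52 0.09] y [ 0.51 -0.85  0.08]
```

```bash
python3 -m jog '[1,0,0,0,0,1,0,0,0,0,1,0,0,0,0,1,0,0,0,0,1,0,0,0,0]'
```

```text
time: 23.6
tool_pos: [435.4, -140.8, 32.3]
tcp_rot: [3.064, -0.086, 0.548]
contact_force: [-0.4, -1.5, -2.4]
grip_width: 61.2
```

```bash
python3 -m jog '[1,0,0,-20,0,1,0,0,-40,0,1,0,0,-40,0,1,17,11,0,0,1,31,20,0,0]';python3 -m jog '[1,31,20,0,0,1,31,20,0,0,1,25,16,0,0,1,15,10,0,0,1,0,0,0,0]';python3 -c "
from h import *
rel([612,-148.2,85])"
```

```text
time: 24.1
tool_pos: [476.7, -138.9, 140.5]
tcp_rot: [3.071, -0.081, 0.545]
contact_force: [-0.1, 0.0, -2.4]
grip_width: 61.0
time: 24.6
tool_pos: [604.7, -142.3, 154.7]
tcp_rot: [3.068, -0.083, 0.546]
contact_force: [0.2, -0.5, -1.2]
grip_width: 60.8
tool [ 604.7 -142.3  154.7] [ 3.068 -0.083  0.546] shift [-2.5  3.7 70.2] lean [ 0.108 -0.02  -0.994] x [0.85 0.52 0.08] y [ 0.51 -0.86  0.07]
```

```bash
python3 -m jog '[1,-2,2,15,0,1,-1,2,20,0,1,0,0,18,0,1,0,0,10,0,1,0,0,0,0]';python3 - <<'E'
from h import *
rel([612,-148.2,72])
im,d=capture('side')
print(proj('side',[613.9,-148.2,34]))
a=im[80:230,160:310,::-1]
cv2.imwrite('pics/a11.png',cv2.resize(a,None,fx=3.5,fy=3.5,interpolation=cv2.INTER_CUBIC))
E
```

```text
time: 25.1
tool_pos: [606.8, -147.7, 88.6]
tcp_rot: [3.073, -0.079, 0.546]
contact_force: [-0.4, -0.2, -1.6]
grip_width: 61.0
tool [ 606.8 -147.7   88.6] [ 3.073 -0.079  0.546] shift [ 2.9  1.9 17. ] lean [ 0.103 -0.018 -0.995] x [0.85 0.52 0.08] y [ 0.51 -0.86  0.07]
(np.float64(240.24337359613813), np.float64(149.567935845275))
```

View pics/a11.png

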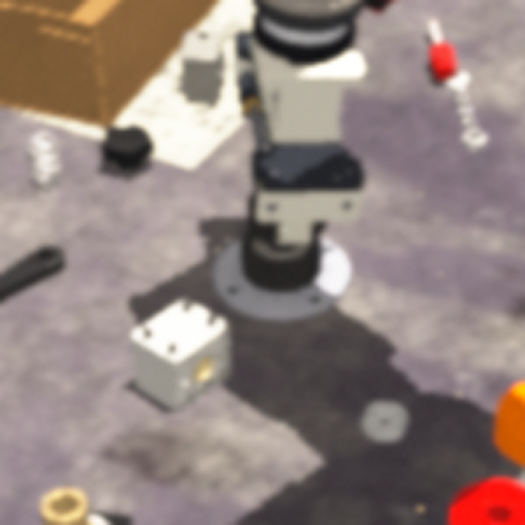

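The ring hangs over the pulley, both at about (283,250). Lowering to contact at z≈66.

```bash
python3 -m jog '[1,2,1.5,7,0,1,1,0.5,6,0,1,0,0,3,0,1,0,0,0,0]';python3 -c "
from h import *
rel([612,-148.2,66.3])"
```

```text
time: 25.55
tool_pos: [613.6, -148.7, 75.2]
tcp_rot: [3.069, -0.082, 0.547]
contact_force: [-1.0, -0.4, -1.7]
grip_width: 61.1
tool [ 613.6 -148.7   75.2] [ 3.069 -0.082  0.547] shift [-1.8 -1.9  8.6] lean [ 0.107 -0.02  -0.994] x [0.85 0.52 0.08] y [ 0.51 -0.86  0.07]
```

```bash
python3 -m jog '[1,-2,-2,5,0,1,0,0,2.5,0,1,0,0,0,0]';python3 -c "
from h import *
rel([612,-148.2,66.3])"
```

```text
time: 25.85
tool_pos: [611.7, -148.1, 67.2]
tcp_rot: [3.068, -0.082, 0.547]
contact_force: [0.2, -0.0, -0.7]
grip_width: 61.1
tool [ 611.7 -148.1   67.2] [ 3.068 -0.082  0.547] shift [0.2 0.1 0.9] lean [ 0.108 -0.02  -0.994] x [0.85 0.52 0.08] y [ 0.51 -0.86  0.07]
```

```bash
python3 -m jog '[1,0,0,0.8,0,1,0,0,0,0]';python3 -m jog '[0.2,0,0,0,0,0.1,0,0,0,0]'
```

```text
time: 26.05
tool_pos: [611.8, -148.2, 66.5]
tcp_rot: [3.068, -0.082, 0.547]
contact_force: [0.6, 1.2, -2.1]
grip_width: 61.0
time: 26.25
tool_pos: [612.2, -148.3, 67.0]
tcp_rot: [3.067, -0.083, 0.547]
contact_force: [-0.4, -0.7, -0.7]
grip_width: 72.9
```

```bash
python3 -m jog '[0,0,0,-10,0,0,1,1,-30,0,0,0,0,-45,0,0,-5,-22,0,0,0,-9,-40,0,0]';python3 -m jog '[0,-9,-40,0,0,0,-9,-35,0,0,0,-6,-25,0,0,0,0,-15,0,0,0,0,0,0,0]';python3 - <<'E'
from h import *
im,d=capture('side');im2,d=capture('top')
blob(d,(130,172,295,345),46,70,55);rel([473.5-2.5,-15,60])
a=im[80:230,160:310,::-1];b=im2[90:240,230:380,::-1]
cv2.imwrite('pics/a12.png',cv2.resize(np.hstack([a,b]),None,fx=2.6,fy=2.6,interpolation=cv2.INTER_CUBIC))
E
```

```text
time: 26.75
tool_pos: [562.9, -103.7, 152.6]
tcp_rot: [3.061, -0.088, 0.544]
contact_force: [0.0, 0.6, -1.6]
grip_width: 91.6
time: 27.25
tool_pos: [479.3, -12.7, 146.0]
tcp_rot: [3.057, -0.093, 0.546]
contact_force: [1.1, -0.1, 0.6]
grip_width: 91.6
px [321.5 152.5] 341 mean [ 612.8 -147.3   55.4] circ [ 613.7 -148.2] 63.07774353027344 ray [ 612.9 -147.3   55. ]
tool [480.9 -14.1 146.1] [ 3.055 -0.094  0.545] shift [-17.  -11.6  84.2] lean [ 0.125 -0.025 -0.992] x [0.85 0.52 0.09] y [ 0.51 -0.86  0.09]
```

View pics/a12.png

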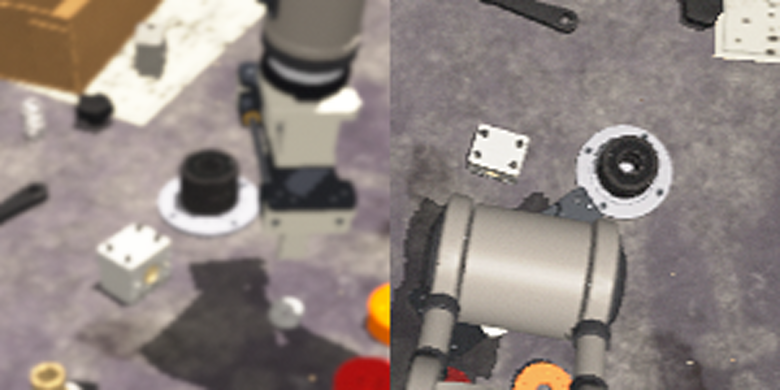

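The ring reads (613.3,-147.7) with its top at z≈55, about 1 mm off the pulley. Next, the nut.

```bash
python3 -m jog '[0.4,-5,-4,15,0,0.4,-4,-3,25,0,0.4,-4,-2,20,0,0.4,-4,-2,15,0,0.4,0,0,0,0]';python3 -c "
from h import *
rel([470.7,-14.4,30])"
```

```text
time: 27.85
tool_pos: [478.8, -20.9, 68.7]
tcp_rot: [3.047, -0.102, 0.541]
contact_force: [-0.1, 1.0, 0.8]
grip_width: 57.2
tool [478.8 -20.9  68.7] [ 3.047 -0.102  0.541] shift [ -7.5 -13.3  37.1] lean [ 0.135 -0.029 -0.99 ] x [0.85 0.51 0.1 ] y [ 0.5  -0.86  0.09]
```

```bash
python3 -m jog '[0.4,-4,-8,8,0,0.4,-3,-5,8,0,0.4,0,0,7,0,0.4,0,0,0,0]';python3 - <<'E'
from h import *
rel([470.7,-14.4,30])
im,d=capture('side')
print(proj('side',[473.7,-15,14]))
a=im[130:250,210:330,::-1]
cv2.imwrite('pics/a13.png',cv2.resize(a,None,fx=4.5,fy=4.5,interpolation=cv2.INTER_CUBIC))
E
```

```text
time: 28.25
tool_pos: [474.1, -16.7, 44.6]
tcp_rot: [3.043, -0.106, 0.539]
contact_force: [-0.3, 0.7, -0.2]
grip_width: 55.3
tool [474.1 -16.7  44.6] [ 3.043 -0.106  0.539] shift [-3.3 -5.2 13.9] lean [ 0.141 -0.031 -0.99 ] x [0.85 0.51 0.11] y [ 0.5  -0.86  0.1 ]
(np.float64(269.5613622282925), np.float64(198.1134426808117))
```

View pics/a13.png

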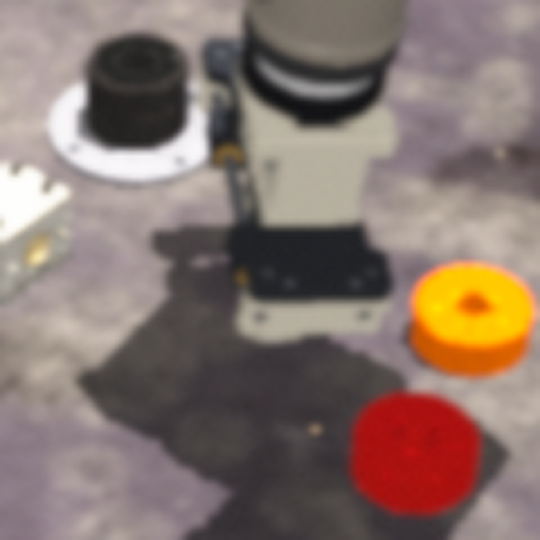

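The gripper hides the nut, and the red and orange decoys are clear. Continuing on the measured position.

```bash
python3 -m jog '[0.4,-3,-5,7,0,0.4,-1,-1,5,0,0.4,0,0,0,0]';python3 -c "
from h import *
rel([470.5,-14.3,30])"
```

```text
time: 28.6
tool_pos: [470.4, -14.1, 32.1]
tcp_rot: [3.041, -0.108, 0.539]
contact_force: [-0.2, 0.0, -0.6]
grip_width: 55.3
tool [470.4 -14.1  32.1] [ 3.041 -0.108  0.539] shift [-0.2  0.   2.1] lean [ 0.144 -0.031 -0.989] x [0.85 0.51 0.11] y [ 0.5  -0.86  0.1 ]
```

```bash
python3 -m jog '[0.5,0,0,1.8,0,0.5,0,0,0,0]';python3 -m jog '[1,0,0,0,0,1,0,0,0,0,1,0,0,0,0,1,0,0,0,0]';python3 -c "
from h import *
rel([470.5,-14.3,30])"
```

```text
time: 28.8
tool_pos: [470.7, -14.1, 30.1]
tcp_rot: [3.041, -0.108, 0.539]
contact_force: [0.4, -1.0, -0.4]
grip_width: 46.9
time: 29.2
tool_pos: [471.1, -14.2, 30.5]
tcp_rot: [3.04, -0.109, 0.539]
contact_force: [0.1, 0.5, -0.4]
grip_width: 29.2
tool [471.1 -14.2  30.5] [ 3.04  -0.109  0.539] shift [-0.6 -0.2  0.4] lean [ 0.145 -0.031 -0.989] x [0.85 0.51 0.11] y [ 0.5  -0.86  0.1 ]
```

The nut is gripped across its flats at 29.2 mm. Lift and carry.

```bash
python3 -m jog '[1,0,0,-20,0,1,0,0,-40,0,1,0,0,-45,0,1,7,21,-10,0,1,12,38,0,0]';python3 -m jog '[1,13,42,0,0,1,13,40,0,0,1,10,32,0,0,1,5,17,0,0,1,0,0,0,0]';python3 - <<'E'
from h import *
rel([610.5,-147,100])
im,d=capture('side')
a=im[80:200,180:300,::-1]
cv2.imwrite('pics/a14.png',cv2.resize(a,None,fx=4.5,fy=4.5,interpolation=cv2.INTER_CUBIC))
E
```

```text
time: 29.7
tool_pos: [496.5, -49.5, 155.3]
tcp_rot: [3.045, -0.103, 0.542]
contact_force: [0.5, -0.3, 0.6]
grip_width: 29.2
time: 30.2
tool_pos: [603.7, -147.5, 175.3]
tcp_rot: [3.04, -0.108, 0.541]
contact_force: [0.2, 0.0, -0.1]
grip_width: 28.9
tool [ 603.7 -147.5  175.3] [ 3.04  -0.108  0.541] shift [-2.1 -4.6 75.5] lean [ 0.144 -0.032 -0.989] x [0.85 0.51 0.11] y [ 0.5  -0.86  0.1 ]
```

View pics/a14.png

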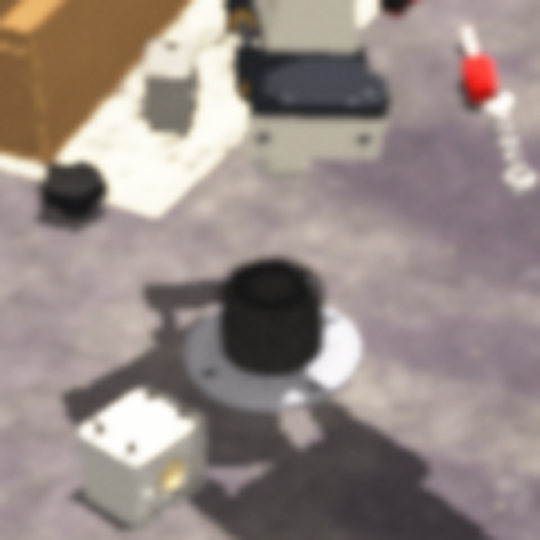

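```bash
python3 -m jog '[1,-1,-2,12,0,1,-1,-2,20,0,1,0,0,20,0,1,0,0,14,0,1,0,0,0,0]';python3 -c "
from h import *
rel([610.5,-147,90])"
```

```text
time: 30.75
tool_pos: [602.5, -140.3, 103.0]
tcp_rot: [3.048, -0.102, 0.544]
contact_force: [0.9, 0.1, -0.3]
grip_width: 29.0
tool [ 602.5 -140.3  103. ] [ 3.048 -0.102  0.544] shift [ 2.   8.6 14.2] lean [ 0.136 -0.027 -0.99 ] x [0.85 0.52 0.1 ] y [ 0.51 -0.86  0.09]
```

```bash
python3 -m jog '[1,1,5,6,0,1,1,4,5,0,1,0,0,2,0,1,0,0,0,0]';python3 -c "
from h import *
rel([610.5,-147,85.5])
im,d=capture('side')
a=im[80:200,180:300,::-1]
cv2.imwrite('pics/a15.png',cv2.resize(a,None,fx=4.5,fy=4.5,interpolation=cv2.INTER_CUBIC))"
```

```text
time: 31.15
tool_pos: [610.4, -146.3, 91.0]
tcp_rot: [3.048, -0.102, 0.546]
contact_force: [0.6, -0.2, -1.1]
grip_width: 29.0
tool [ 610.4 -146.3   91. ] [ 3.048 -0.102  0.546] shift [-0.8  0.1  5.5] lean [ 0.136 -0.027 -0.99 ] x [0.85 0.52 0.1 ] y [ 0.51 -0.86  0.09]
```

View pics/a15.png

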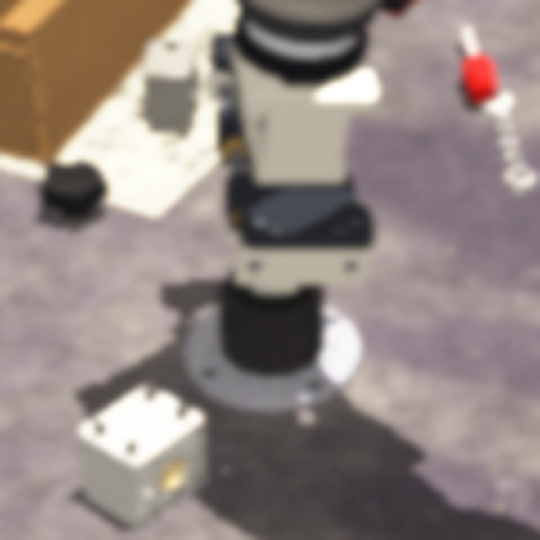

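```bash
python3 -m jog '[1,-0.5,0,3,0,1,0,0,1.5,0,1,0,0,0,0]';python3 -c "
from h import *
rel([610.5,-147,85.5])"
```

```text
time: 31.5
tool_pos: [611.0, -147.0, 87.4]
tcp_rot: [3.046, -0.104, 0.546]
contact_force: [-0.3, 0.5, -0.3]
grip_width: 29.1
tool [ 611.  -147.    87.4] [ 3.046 -0.104  0.546] shift [-0.6 -0.4  1.8] lean [ 0.138 -0.028 -0.99 ] x [0.85 0.52 0.1 ] y [ 0.51 -0.86  0.09]
```

```bash
python3 -m jog '[1,-0.5,-0.4,1.6,0,1,0,0,0,0]';python3 -m jog '[0.5,0,0,0,0,0.5,0,0,0,0,0.5,0,0,0,0]'
```

```text
time: 31.7
tool_pos: [610.6, -147.0, 85.7]
tcp_rot: [3.046, -0.104, 0.546]
contact_force: [0.2, 0.4, 0.1]
grip_width: 29.0
time: 32.0
tool_pos: [610.7, -147.0, 86.0]
tcp_rot: [3.046, -0.104, 0.546]
contact_force: [0.0, -0.6, -0.1]
grip_width: 44.8
```

```bash
python3 -m jog '[0.5,1,1,-10,0,0.4,2,2,-20,0,0.3,3,3,-40,0,0.3,-5,5,-20,0,0.3,-25,10,0,0]';python3 -m jog '[0.3,-38,10,0,0,0.3,-38,10,0,0,0.3,-38,10,0,0,0.3,-25,8,0,0,0,0,0,0,0]';python3 - <<'E'
from h import *
im,d=capture('side');im2,d=capture('top')
print(get_obs()['tool_pos'])
blob(d,(130,172,295,345),58,90,69);blob(d,(130,172,295,345),46,57,55);blob(d,(130,172,295,345),24,90,55);blob(d,(130,172,295,345),4,90,55)
blob(d,(140,170,190,225),45,75,55);blob(d,(138,175,188,225),14,75,21)
blob(d,(130,165,255,290),45,75,55);blob(d,(145,180,140,170),42,75,51)
d0=np.load('pics/top0.npz')['d'];blob(d0,(130,165,255,290),45,75,55);blob(d0,(145,180,140,170),42,75,51)
a=im[80:330,90:310,::-1];b=im2[90:340,110:390,::-1]
cv2.imwrite('pics/a16.png',cv2.resize(np.hstack([a,b]),None,fx=1.6,fy=1.6,interpolation=cv2.INTER_CUBIC))
cv2.imwrite('pics/a17.png',cv2.resize(np.hstack([im[100:190,180:300,::-1],im2[110:200,260:380,::-1]]),None,fx=3.3,fy=3.3,interpolation=cv2.INTER_CUBIC))
E
```

```text
time: 32.5
tool_pos: [589.6, -173.4, 180.3]
tcp_rot: [3.045, -0.105, 0.549]
contact_force: [0.8, -1.4, 0.1]
grip_width: 64.0
time: 33.0
tool_pos: [488.3, -283.6, 175.7]
tcp_rot: [3.035, -0.109, 0.551]
contact_force: [0.1, 0.6, -0.4]
grip_width: 68.4
[ 490.01866063 -281.78111901  175.85186968]
px [321.9 151.6] 93 mean [ 612.8 -146.7   66.4] circ [ 619.2 -147. ] 49.34058380126953 ray [ 612.1 -146.3   69. ]
px [321.3 153. ] 217 mean [ 611.6 -146.9   54.2] circ [ 614.4 -148.1] 64.19666290283203 ray [ 611.4 -146.8   55. ]
px [321.  153.3] 419 mean [ 610.6 -145.9   54.8] circ [ 613.9 -148.1] 65.08470153808594 ray [ 610.6 -145.9   55. ]
px [319.1 155.2] 1025 mean [ 611.4 -144.4   27.7] circ [ 616.8 -149.2] 115.62672424316406 ray [ 605.  -140.2   55. ]
px [203.9 152.4] 54 mean [618.2 187.9  54.3] circ [618.3 187.9] 28.6884822845459 ray [618.  187.8  55. ]
px [205.6 156. ] 234 mean [612.8 185.7  31.3] circ [616.2 187.7] 52.062217712402344 ray [615.3 187.1  21. ]
px [271.  147.2] 307 mean [631.4  -4.1  50.9] circ [631.1  -3.6] 67.8175277709961 ray [630.3  -3.9  55. ]
px [152.  163.1] 261 mean [590.4 336.7  48.5] circ [590.4 336.4] 63.31413650512695 ray [589.8 336.1  51. ]
px [271.  147.4] 310 mean [631.   -4.2  50.9] circ [630.6  -4.1] 69.3494644165039 ray [629.9  -4.   55. ]
px [152.  163.1] 264 mean [590.3 336.7  48.5] circ [590.8 336.9] 62.811912536621094 ray [589.7 336.   51. ]
```

View pics/a16.png

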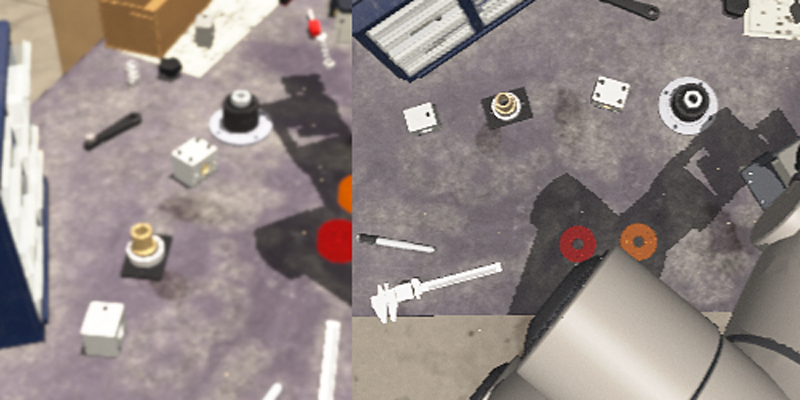

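View pics/a17.png

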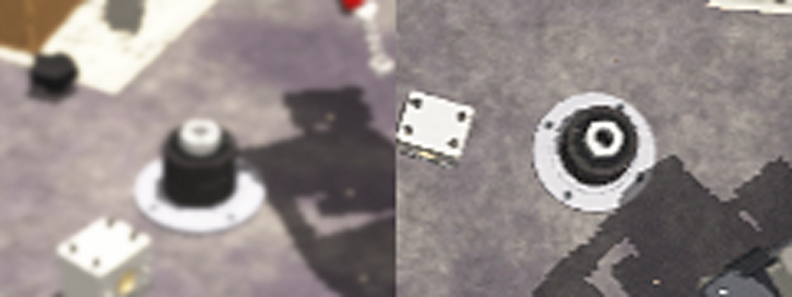

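Run:
```python
from h import *
im,d=capture('top');W=cloud('top',d);g=cv2.cvtColor(im,cv2.COLOR_RGB2GRAY)
m=np.zeros_like(g);m[138:168,306:336]=((W[...,2]>62)&(W[...,2]<85))[138:168,306:336]
n,l,s,c=cv2.connectedComponentsWithStats(m)
for i in range(1,n): print(s[i],c[i])
i=1+np.argmax(s[1:,4]);p=W[l==i];print(p.mean(0),np.percentile(p[:,2],[10,50,90]),cv2.minEnclosingCircle(p[:,:2].astype(np.float32)),ray('top',*c[i],69))
b=np.zeros_like(g);b[142:162,308:336]=g[142:162,308:336]>150
cs,_=cv2.findContours(b,cv2.RETR_EXTERNAL,cv2.CHAIN_APPROX_NONE)
for k in cs:
  if len(k)>10:(x,y),w,_=cv2.minAreaRect(k);print('bright',x,y,w,ray('top',x,y,69))
im,d=capture('side');g=cv2.cvtColor(im,cv2.COLOR_RGB2GRAY)
print('pred side',proj('side',[613.5,-147.8,69]),proj('side',[613.5,-147.8,55]))
print(np.polyfit(p[:,0]-p[:,0].mean(),p[:,2],1),np.polyfit(p[:,1]-p[:,1].mean(),p[:,2],1))
```

```text
[316 147  13  11  73] [321.84931507 151.76712329]
[329 159   1   1   1] [329. 159.]
[ 611.61751473 -146.1039982    68.83841359] [65.62830011 69.39824934 71.45053976] ((612.2929077148438, -147.28123474121094), 16.67807388305664) [ 611.57347869 -146.07926207   69.        ]
bright 309.0 157.0 (2.0, 8.0) [ 597.03560291 -109.46904705   69.        ]
bright 323.0 151.5 (9.0, 10.0) [ 612.29721259 -149.34207779   69.        ]
bright 332.3793029785156 151.4482879638672 (19.260822296142578, 5.872202396392822) [ 612.06898954 -175.69873018   69.        ]
bright 313.0 146.5 (9.0, 10.0) [ 627.14520224 -121.75011079   69.        ]
pred side (np.float64(240.09914108423007), np.float64(139.40214437970644)) (np.float64(240.18689186779156), np.float64(143.5581233699839))
[ 0.06961938 68.83841359] [-2.86979171e-02  6.88384136e+01]
```

All checks agree, so I hand in.

```bash
python3 -c "
from plant import *
print(get_obs()['time'],close_job())"
```

```text
the job is handed in; nothing more can be done
33.2 None
```

Both stacks are set out, nothing is held, and I handed the job in at 33 s of the 120 s allowed.

| Part | Measured centre (x, y, mm) | Sits on | Off-centre by about |
|---|---|---|---|
| Pulley | 613.9, -148.2 | round plate (about 614, -148) | 1 mm |
| Smooth ring | 613.3, -147.7 | pulley | 1 mm |
| Hex nut | 612.2, -147.3 | smooth ring | 1–2 mm |
| Bearing | 615.9, 187.5 | oblong plate (about 615, 187.5) | 1 mm |
| Bush | 618, 187.8 | bearing | 2 mm |

- **Heights:** The depth readings of the tops fit the stacks: pulley 34 mm, ring 55 mm, nut 69 mm, bearing 21 mm and bush about 54 mm.
- **Level:** The last pictures show every part standing flat. A slope fitted through the noisy nut depth points gave up to 0.07 rad, below the 0.12 rad limit.
- **Bystanders:** The shaft clamp and bored block read within 0.5 mm of where they started. The red and orange look-alikes were not touched.

**Disagreement between readings:** The bright-pixel and depth estimates of the round plate's and nut's centres differed by up to 3 mm, which is well inside the tolerance.

**Tool lean:** The tool slowly picked up a lean, reaching about 0.14 rad by the end. I allowed for it by measuring again at each step and turning the jaws 60° for the ring and nut.

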